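Index the proud-lidded tin under the press and press its lid home

ROBOT

A 6-joint arm with a two-finger parallel gripper is mounted at the origin on a cart in front of the work surface, level with it; the furniture and walls round the work are solid. World frame = base frame: x ahead of the robot, y to its left, z up, the work surface at z = 0. Lengths are in m, angles in rad, forces in N, time in s.
With the tool pointing down it reaches from about 0.35 to 0.975 m from the base axis. Payload 17.4 kg.
Tool frame: the origin (TCP) lies on the centre line of the jaws, within the pads' length; the fingertips stand 17 mm ahead of it and the grasp point (between the pads) lies 2 mm behind it; z points along the fingers, y is the line along which they close (so a half turn about z gives the same grasp; the last joint's range is limited). The gripper opens to 85 mm and grips with 20 to 120 N. Pads are 22 mm wide; open, the fingers measure 114 mm over their backs; the gripper's body (76 mm by 85 mm) begins 54 mm behind the grasp point. The pads swing forward as they close: fully open they stand 13 mm farther back than shut.
Start: joints at [-1.363, 0.116, 1.442, -0, 1.584, -0.038], TCP at [0.164, -0.655, 0.248] pointing down, gripper open.
Joint ranges: [-2.83, 2.83], [-0.83, 2.19], [0.07, 2.5], [-1.14, 4.28], [0.01, 3], [-2.97, 2.97]. Speed limits (rad/s): [1.89, 1.89, 2.22, 3.14, 3.14, 3.14].

INTERFACE

Orientations are given as a unit quaternion [x, y, z, w].
In Python, from plant import robot, viewer gives the robot as it stands.
- The arm moves only by the tool arm_command, never from a script. Its argument "deltas" is a list of rows, each a list of 7 numbers: the shift along the tool's x, y, z scaled (see below), then the turn, a rotation vector about the tool's x, y, z scaled (see below), then the opening, from -1 (shut) to 1 (fully open). A call has exactly 8 rows; each row shifts and turns the commanded pose from where the row before left it, along the tool's axes as they then stand; what a row does not reach is not made up. The controller multiplies each number of a shift by 0.8 m and each number of a turn by 60 degrees. A row lasts 1/8 s, in which the tool goes at most 62.5 mm and 10.7 degrees, less where a joint would pass 70% of its speed; a pose out of reach is approached as far as the arm can. A call with a number of a shift or a turn outside -1 to 1 is refused whole. A call with a gripper value outside its range is refused whole. The fingers move at their own pace and stop on an object; the grip force is fixed at half the most. Time passes only in rows, so rows that do not move let the fingers close, or fill a call up. It gives the time, the measured TCP pose, the force, the opening and the grip force at its end, in the units of the state.
- robot.get_state(): the state, without advancing time (a new reading comes with each control period).
- viewer.camera(name): name is "scene" or "top"; returns a dict with "image" (384x512x3 uint8, blue, green, red), "range_z" (384x512 float32, m along the optical axis (not along the pixel's ray), 0 where there is no reading), "camera_matrix" (3x3 intrinsics, pixels), "dist_coeffs" ([k1, k2, p1, p2, k3] as OpenCV has them; the pictures are not rectified), "rvec" (rotation vector, rad) and "tvec" (3), from world to camera coordinates, as OpenCV has them. Camera axes: x right, y down, z forward; pixel columns grow to the right and rows downward; lengths in m; the calibration is good to about 2 mm. A picture is of the moment at which its call begins.
- robot.finish_job(): hands the job in; it is judged then, once.
The state is a dict: "t": time; "qpos": joint angles; "qd": joint speeds; "tau": joint torques, N m; "tool_pos": TCP position; "orientation": TCP orientation; "force": force on the tool from outside, world axes, zero at the start; "ft_torque": the same for the moment, N m; "grip_width": finger opening in m; "grasp_force": force on a finger pad.
Only numpy, scipy, OpenCV 4.12 (cv2) and the standard library are available. Lean on these libraries where they do the work, as an engineer would, in place of code of your own. Each camera call takes 0.05 s, during which the arm holds its last target. There are 200 camera calls.

TASK

One of the four tins on the lid-press turntable has a lid that still stands proud. Turn the turntable until that tin clicks into its stop under the press, then push the lever's paddle down to its stop so that the press drives the lid fully home, without ramming it against the stop, and let the lever spring back up. Do not push the lid down by hand, do not work the lever before the tin is in its click stop, and leave the other things on the worktop where they stand.

Things in the scene. Friction and masses are not known exactly. Their poses are not given: they have to be found in the camera images.
- lid_press: Bench lid press: fixed grey round base, 276 mm across, with a white turntable (233 mm across, top 40 mm above the worktop) carrying four round metal tins, 62 mm across, centres 90 mm from the axis, every 90 degrees (lid tops at 109 mm; the proud one 121 mm). Origin: on the turntable's axis at worktop height; z up. The press station is at +x; the lever above it runs along y, paddle at +y.
- turntable (a joint): Angle of the turntable (rad, anticlockwise from above positive, range -7 to 7). At 0 or a full turn the proud-lidded tin is under the press. A sprung roller gives a click stop at every multiple of 1.571: it draws the turntable in only from about 3.5 degrees either side; entering or leaving a stop takes about 0.35 N m, turning between stops 0.05 N m.
- handle_bar (a point): Centre of the wooden bar handle on the turntable's hub, on the axis, 151 mm above the worktop. The bar is 74 mm long (along this point's x axis, which points to the proud-lidded tin), 16 mm wide, 32 mm high (135 to 167 mm above the worktop), clear above the tins. It turns with the turntable.
- proud_lid (a joint): How far the proud lid has been pressed down on its tin (m): 0 proud at the start, 0.012 fully home. It goes tightly (about 8 N) and stays where it is pushed.
- proud_lid_top (a point): Centre of the top face of the proud lid (lid 62 mm across, 21 mm high). It turns with the turntable, and stands 121 mm above the worktop while proud, 109 mm when home.
- station (a point): Fixed point of the press: on the vertical line through the press's nose, where the centre of a tin in its click stop stands; at the height of the turntable's top (40 mm).
- press_lever (a joint): Angle of the press lever (rad): 0 up at rest, 0.156 pressed down to its stop. A spring returns it. About 7 N at the paddle pushes it to the stop with the proud lid under it.
- paddle (a point): Centre of the top face of the black paddle at the free end of the press lever, 154 mm above the worktop at rest; paddle 50 mm wide, 66 mm along the lever (lid_press y axis), 10 mm thick; moves down about 41 mm to the stop. The lever's pivot is 265 mm away in the -y direction of lid_press, at 147 mm height (pivot at x 90, y -115 mm of lid_press).
- salt_shaker: Bystander: glass salt shaker with grey cap, 44 mm across, 90 mm high; origin under its centre.
- small_tin: Bystander: low food tin, 76 mm across, 58 mm high; origin under its centre.
- kitchen_timer: Bystander: round wind-up kitchen timer, 64 mm across, 52 mm high; origin under its centre.
- striped_mug: Bystander: striped mug, 87 x 124 mm with handle, 102 mm high; origin under its centre.
- tall_tin: Bystander: food tin, 76 mm across, 110 mm high; origin under its centre.
- tape_roll: Bystander: roll of packing tape lying flat, 103 mm across, 25 mm high; origin under its centre.

How it is judged:
On the way, in this order (a step that is already met when the one before it is completed fails the run):
1. the tin with the proud lid rests in its click stop under the press (within 4 mm), lever still up, lid still proud (horizontal distance between proud_lid_top and station below 0.004 m and value of joint press_lever below 0.03 rad and value of joint proud_lid below 0.003 m and velocity of joint turntable between -0.05 and 0.05 rad/s), for 0.2 s.
2. the lever is pressed down to its stop and the lid is driven home, the tin still in its stop (horizontal distance between proud_lid_top and station below 0.004 m and value of joint press_lever above 0.145 rad and value of joint proud_lid above 0.01 m), for 0.1 s.
At the end, for the whole second after the job is handed in: The tin with the formerly proud lid stands in its click stop under the press (within 4 mm of the station) with the turntable at rest, its lid pressed home (at least 10 of 12 mm), and the lever is up again (below 0.03 rad) (horizontal distance between proud_lid_top and station below 0.004 m and value of joint proud_lid above 0.01 m and value of joint press_lever below 0.03 rad and velocity of joint turntable between -0.05 and 0.05 rad/s); the robot touches nothing.
It fails at once if the lever is worked (beyond 0.06 rad) while the proud-lidded tin is not in its click stop (more than 6 mm off) (value of joint press_lever above 0.06 rad and horizontal distance between proud_lid_top and station above 0.006 m).
It fails at once if the robot pushes the proud lid down by hand (contact force between any of the arm, the fingers and proud_lid above 4 N and value of joint proud_lid above 0.002 m).
It fails at once if the paddle is rammed against its stop with over 40 N (value of joint press_lever above 0.145 rad and contact force between the fingers and lid_press above 40 N).
It fails at once if a bystander is moved more than 25 mm (distance of any of salt_shaker, small_tin, kitchen_timer, striped_mug, tall_tin, tape_roll from where it was at the start of the episode above 0.025 m).
It also fails if it takes over 72 s, if anything falls off the work surface, if the arm or the gripper's body presses on something with over 40 N, if the wrist force passes 120 N, or if a joint passes its speed limit or range.

## Working session

There is one attempt and no reset: what is moved stays moved. The work goes in short steps, Python scripts to look and compute and a tool call to move; the robot and the scene stay as the last step left them, time stands still between calls to the robot, and variables do not carry over. Pictures are saved under pics/ and viewed, at most 10 in all, crops included, and the job is handed in when it is done.

Besides the shell and the picture viewer there is one more tool, called after "Emit:" as name(argument=value, ...) on one line, values as JSON. arm_command: Moves the arm, as the interface text tells. Shifts and turns lie within -1 to 1; 1 stands for 0.8 m of shift or 60 degrees of turn. Its arguments: {"type":"object","properties":{"deltas":{"type":"array","items":{"type":"array","items":{"type":"number","minimum":-1,"maximum":1}}}},"required":["deltas"]}

```bash
mkdir -p pics; ls
python3 - <<'E'
from plant import robot, viewer
import cv2,numpy as np,pickle
for n in("scene","top"):
    c=viewer.camera(n); cv2.imwrite(f"pics/{n}0.png",c["image"]); pickle.dump(c,open(f"{n}0.pkl","wb"))
    R=cv2.Rodrigues(np.array(c["rvec"]))[0]; print(n,-R.T@np.ravel(c["tvec"]),R[2])
s=robot.get_state();print(s)
E
```

```text
pics
scene [-0.0469429   0.83879414  1.1398398 ] [ 0.39106719 -0.6089275  -0.69012589]
top [ 0.21326881 -0.23816265  1.60896185] [ 0.20882703  0.11465221 -0.9712086 ]
{'t': 0.1, 'qpos': array([-1.36280538e+00,  1.16447332e-01,  1.44218149e+00,  1.53739674e-05,
        1.58398683e+00, -3.78032677e-02]), 'qd': array([ 0.00060009,  0.0002553 , -0.00166718, -0.00032173, -0.00050219,
        0.00053638]), 'tau': array([ 3.33859105e-03, -7.33660913e+01, -6.33788610e+01,  5.08614232e-05,
        5.22773189e-03,  7.24504190e-06]), 'tool_pos': array([ 0.16420939, -0.65457468,  0.24764025]), 'orientation': array([ 9.92457509e-01,  1.22588057e-01, -3.58141339e-05, -5.10298960e-04]), 'force': array([ 0.09257401,  0.10064198, -0.27502951]), 'ft_torque': array([ 0.00132787,  0.08507716, -0.0248699 ]), 'grasp_force': 0.0, 'grip_width': 0.08543041504982579}
```

View pics/scene0.png

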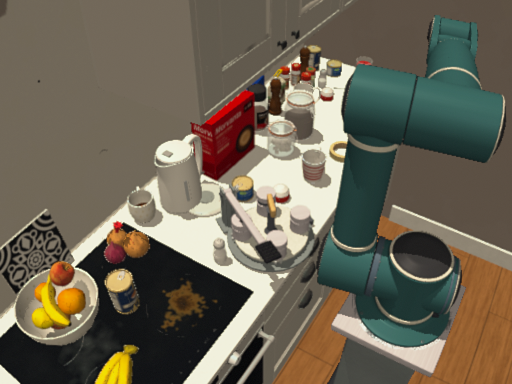

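View pics/top0.png

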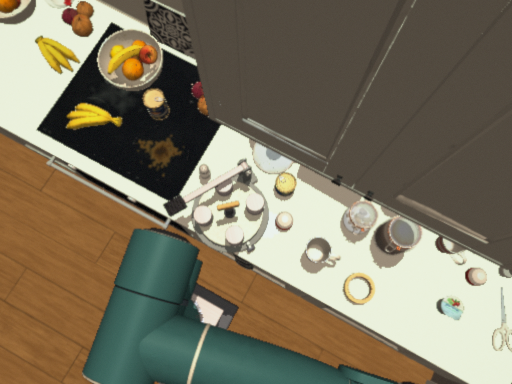

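The scene view shows the press at about (268,230), with the paddle at (267,248) and the bar at (270,207). In the top view the press is at about (230,210), the paddle at (176,205) and the bar at (228,206). Next I'll measure these with enlarged crops.

```bash
cat > h.py <<'E'
import cv2,numpy as np
def rays(c):
    h,w=c["range_z"].shape
    u,v=np.meshgrid(np.arange(w),np.arange(h))
    p=np.stack([u,v],-1).reshape(-1,1,2).astype(np.float64)
    n=cv2.undistortPoints(p,np.array(c["camera_matrix"]),np.array(c["dist_coeffs"])).reshape(h,w,2)
    R=cv2.Rodrigues(np.array(c["rvec"]))[0]
    return np.dstack([n,np.ones((h,w))])@R, -R.T@np.ravel(c["tvec"])
def cloud(c):
    d,o=rays(c); P=o+d*c["range_z"][...,None]; P[c["range_z"]<=0]=np.nan; return P
def onplane(c,u,v,z):
    d,o=rays(c); d=np.array([cv2.remap(d[...,i].astype(np.float32),np.float32([[u]]),np.float32([[v]]),1)[0,0] for i in range(3)])
    return o+d*(z-o[2])/d[2]
E
python3 - <<'E'
import pickle,cv2,numpy as np
from h import *
S=pickle.load(open("scene0.pkl","rb"));T=pickle.load(open("top0.pkl","rb"))
a=cv2.resize(S["image"][165:285,190:350],None,fx=4.5,fy=4.5,interpolation=2)[:540]
b=cv2.resize(T["image"][140:270,150:310],None,fx=4.5,fy=4.5,interpolation=2)
cv2.imwrite("pics/sc.png",a);cv2.imwrite("pics/tc.png",b)
for n,c in(("S",S),("T",T)):
    P=cloud(c); I=c["image"].astype(int)
    hsv=cv2.cvtColor(c["image"],cv2.COLOR_BGR2HSV)
    near=(P[...,2]>.0)
    w=(hsv[...,0]>8)&(hsv[...,0]<25)&(hsv[...,1]>120)&(P[...,2]>.12)&(P[...,2]<.19)
    k,l,st,ce=cv2.connectedComponentsWithStats(w.astype(np.uint8))
    for i in range(1,k):
        if st[i,4]>25: q=P[l==i]; print(n,"wood",ce[i].round(1),st[i,4],np.median(q,0).round(4),q.min(0).round(3),q.max(0).round(3))
    w=(hsv[...,2]<60)&(P[...,2]>.135)&(P[...,2]<.175)
    k,l,st,ce=cv2.connectedComponentsWithStats(w.astype(np.uint8))
    for i in range(1,k):
        if st[i,4]>25: q=P[l==i]; print(n,"black",ce[i].round(1),st[i,4],np.median(q,0).round(4),q.min(0).round(3),q.max(0).round(3))
    w=(P[...,2]>.1)&(P[...,2]<.13)
    k,l,st,ce=cv2.connectedComponentsWithStats(w.astype(np.uint8),connectivity=4)
    for i in range(1,k):
        if st[i,4]>40: q=P[l==i]; print(n,"lid",ce[i].round(1),st[i,4],np.median(q,0).round(4),q.min(0).round(3),q.max(0).round(3))
E
```

```text
S wood [304.8  52. ] 78 [ 0.8209 -0.9423  0.1428] [ 0.801 -0.967  0.121] [ 0.847 -0.921  0.155]
S wood [277.5  72.4] 38 [ 0.8309 -0.7098  0.1439] [ 0.818 -0.742  0.134] [ 0.842 -0.677  0.149]
S wood [275.3  84.5] 97 [ 0.7885 -0.6226  0.1417] [ 0.771 -0.647  0.12 ] [ 0.81  -0.606  0.159]
S wood [271.2 205.6] 125 [ 0.439  -0.0042  0.1626] [ 0.418 -0.042  0.136] [0.471 0.016 0.168]
S wood [ 60.2 295.1] 1189 [0.7326 0.5464 0.139 ] [0.665 0.467 0.12 ] [0.83  0.627 0.185]
S black [259.9  97.5] 55 [ 0.7705 -0.4751  0.1615] [ 0.762 -0.507  0.152] [ 0.789 -0.464  0.174]
S black [ 44.7 232.7] 86 [0.9403 0.4329 0.1526] [0.931 0.39  0.135] [0.946 0.461 0.174]
S black [ 30.6 241.9] 26 [0.9412 0.4786 0.1607] [0.935 0.472 0.146] [0.946 0.489 0.175]
S black [267.9 251.7] 328 [0.362  0.1415 0.1527] [0.328 0.107 0.142] [0.4   0.171 0.158]
S black [ 13.2 258.7] 66 [0.9389 0.5495 0.1578] [0.931 0.525 0.135] [0.946 0.57  0.175]
S black [339.6 278.1] 174 [0.162  0.1147 0.1417] [0.078 0.086 0.135] [0.241 0.135 0.174]
S black [  2.7 263.8] 28 [0.9408 0.5808 0.1669] [0.936 0.565 0.161] [0.944 0.595 0.175]
S 
[... 3483 characters left out ...]
 0.112 ] [0.629 0.37  0.1  ] [0.705 0.449 0.122]
T lid [224.6 185.7] 147 [0.5083 0.0317 0.1084] [0.485 0.011 0.1  ] [0.543 0.059 0.119]
T lid [254.6 201.9] 272 [ 0.5064 -0.0852  0.1206] [ 0.477 -0.115  0.102] [ 0.539 -0.053  0.129]
T lid [363.5 214.2] 682 [ 0.6423 -0.4221  0.1165] [ 0.592 -0.471  0.101] [ 0.697 -0.375  0.13 ]
T lid [202.3 213.9] 266 [0.3891 0.0502 0.109 ] [0.359 0.021 0.101] [0.419 0.082 0.118]
T lid [382.8 234.8] 71 [ 0.6086 -0.5043  0.1151] [ 0.583 -0.531  0.101] [ 0.652 -0.493  0.13 ]
T lid [234.2 234. ] 272 [ 0.3806 -0.0766  0.1092] [ 0.351 -0.106  0.1  ] [ 0.411 -0.046  0.119]
T lid [393.9 250. ] 44 [ 0.5816 -0.5578  0.1189] [ 0.572 -0.591  0.101] [ 0.593 -0.535  0.13 ]
```

View pics/sc.png

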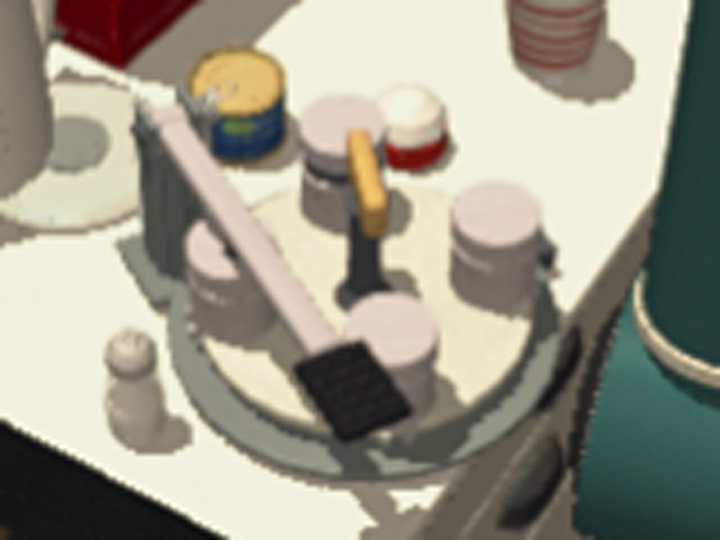

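View pics/tc.png

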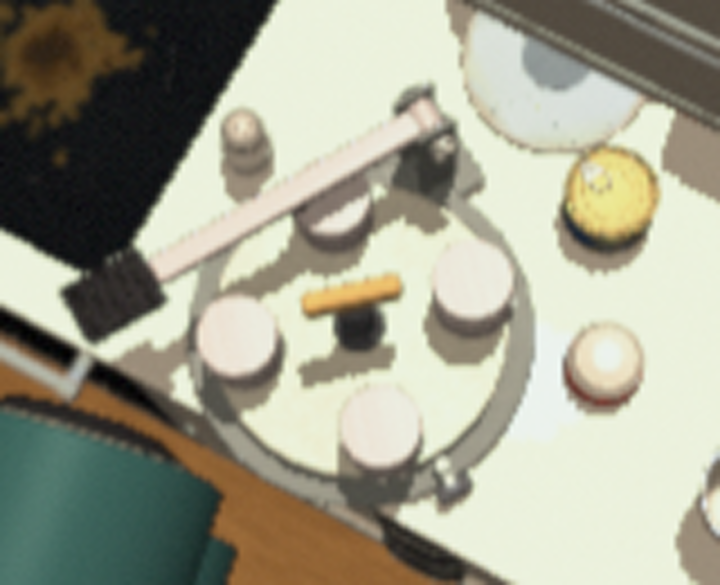

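The crops show the proud lid at (473,282) in the top crop, which sits higher at 0.120 m. The bar is at (352,293), the lever runs from (425,110) to the paddle at (113,293), and the tins are about 18° off a stop. I'll refine the axis, lever direction and proud angle.

```bash
cat > m.py <<'E'
import sys,pickle,cv2,numpy as np
from h import *
def ang(v): return np.degrees(np.arctan2(v[1],v[0]))
def run(cs):
  C0=np.array([.447,-.0175])
  for n,c in cs.items():
    P=cloud(c); hsv=cv2.cvtColor(c["image"],cv2.COLOR_BGR2HSV)
    r=np.hypot(P[...,0]-C0[0],P[...,1]-C0[1])
    w=(hsv[...,0]>8)&(hsv[...,0]<25)&(hsv[...,1]>120)&(r<.06)&(P[...,2]>.157)&(P[...,2]<.18)
    q=P[w][:,:2]; m=q.mean(0); v=np.linalg.svd(q-m)[2][0]
    print(n,"bar",len(q),((q.max(0)+q.min(0))/2).round(4),"med z",np.median(P[w][:,2]).round(4),"axis",ang(v).round(1))
    w=(hsv[...,2]<60)&(P[...,2]>.142)&(P[...,2]<.165)&(r>.12)&(r<.25)&(P[...,1]>.08)&(P[...,0]>.3)
    if w.sum()>20:
      q=P[w][:,:2].astype(np.float32); R=cv2.minAreaRect(q); print(n,"paddle",np.array(R[0]).round(4),np.array(R[1]).round(4),R[2])
      pc=np.array(R[0])
      w=(hsv[...,2]>=90)&(hsv[...,1]<60)&(P[...,2]>.14)&(P[...,2]<.175)&(r>.07)&(r<.17)&(P[...,0]>.38)
      q=P[w][:,:2]
      if len(q)>20:
        m=np.median(q,0); v=np.linalg.svd(q-m)[2][0]; v*=np.sign(v[1]); print(n,"lever",len(q),m.round(4),"dir",ang(v).round(1),"paddle-m dir",ang(pc-m).round(1), "axis est",(pc-.150*v-.09*np.array([v[1],-v[0]])).round(4),"z",np.median(P[w][:,2]).round(3))
    w=((P[...,2]>.102)&(P[...,2]<.13)&(r<.125)&(r>.05)).astype(np.uint8)
    k,l,st,ce=cv2.connectedComponentsWithStats(w,connectivity=4)
    for i in range(1,k):
      if st[i,4]<60: continue
      q=P[l==i]; top=np.percentile(q[:,2],60); q=q[abs(q[:,2]-top)<.006]
      (x,y),R=cv2.minEnclosingCircle(q[:,:2].astype(np.float32))
      d=np.array([x,y])-C0; print(n,"lid",round(x,4),round(y,4),"R",round(R,4),"z",np.median(q[:,2]).round(4),"r",np.hypot(*d).round(4),"ang",ang(d).round(1))
if __name__=="__main__":
  if len(sys.argv)>1:
    from plant import viewer
    cs={n:viewer.camera(n) for n in("scene","top")}
    for n in cs: cv2.imwrite(f"pics/{n}{sys.argv[1]}.png",cs[n]["image"])
  else: cs={n:pickle.load(open(n+"0.pkl","rb")) for n in("scene","top")}
  run(cs)
E
python3 m.py
```

```text
scene bar 92 [ 0.4443 -0.0137] med z 0.1633 axis 131.2
scene paddle [0.3649 0.139 ] [0.0449 0.0642] 61.90701675415039
scene lever 602 [0.5028 0.0579] dir 148.7 paddle-m dir 149.5 axis est [ 0.4463 -0.0159] z 0.153
scene lid 0.505 -0.082 R 0.032 z 0.1183 r 0.0868 ang -48.0
scene lid 0.3793 -0.0734 R 0.0323 z 0.1067 r 0.0878 ang -140.5
scene lid 0.5186 0.0548 R 0.03 z 0.1063 r 0.1018 ang 45.3
scene lid 0.3864 0.0499 R 0.0319 z 0.1087 r 0.0906 ang 132.0
top bar 83 [ 0.4461 -0.0184] med z 0.1659 axis 131.3
top paddle [0.3672 0.1365] [0.0485 0.0589] 57.951744079589844
top lever 604 [0.5104 0.0497] dir 148.8 paddle-m dir 148.8 axis est [ 0.4488 -0.0183] z 0.155
top lid 0.5155 0.0417 R 0.0307 z 0.1088 r 0.0905 ang 40.8
top lid 0.508 -0.0841 R 0.0317 z 0.1209 r 0.0903 ang -47.5
top lid 0.3893 0.0505 R 0.031 z 0.1092 r 0.0891 ang 130.3
top lid 0.381 -0.0765 R 0.0307 z 0.1093 r 0.0885 ang -138.2
```

Emit:
arm_command(deltas=[[0.044,-0.057,0,0,0,0,0.2],[0.044,-0.057,0,0,0,0,0.2],[0.044,-0.057,0,0,0,0,0.2],[0.044,-0.057,0,0,0,0,0.2],[0.044,-0.057,0,0,0,0,0.2],[0.044,-0.057,0,0,0,0,0.2],[0.044,-0.057,0,0,0,0,0.2],[0.044,-0.057,0,0,0,0,0.2]])

```text
t: 1.1
tool_pos: [0.3488, -0.2306, 0.2482]
orientation: [0.992, 0.122, 0.0, 0.0]
force: [1.2, -0.9, -0.4]
grip_width: 0.0511
grasp_force: 0.0
```

Emit:
arm_command(deltas=[[0.044,-0.057,0,0,0,0,0.2],[0.044,-0.057,0,0,0,0,0.2],[0.044,-0.057,0,0,0,0,0.2],[0.044,-0.057,0,0,0,0,0.2],[0,0,0,0,0,0.15,0.2],[0,0,0,0,0,0.15,0.2],[0,0,0,0,0,0.15,0.2],[0,0,0,0,0,0.15,0.2]])

```text
t: 2.1
tool_pos: [0.4407, -0.0211, 0.248]
orientation: [0.981, -0.193, -0.0, 0.0]
force: [1.3, -0.3, -0.3]
grip_width: 0.0512
grasp_force: 0.0
```

Emit:
arm_command(deltas=[[0,0,0,0,0,0.15,0.2],[0,0,0,0,0,0.15,0.2],[0,0,0,0,0,0.148,0.2],[0,0,0,0,0,0,0.2],[0,0,0,0,0,0,0.2],[0,0,0,0,0,0,0.2],[0,0,0,0,0,0,0.2],[0,0,0,0,0,0,0.2]])

```text
t: 3.1
tool_pos: [0.4408, -0.0212, 0.2483]
orientation: [0.911, -0.413, 0.0, -0.0]
force: [-0.1, -0.4, 0.3]
grip_width: 0.0511
grasp_force: 0.0
```

```bash
cat > st.py <<'E'
from plant import robot
import numpy as np,sys
from scipy.spatial.transform import Rotation as R
s=robot.get_state(); M=R.from_quat(s["orientation"]).as_matrix()
print(round(s["t"],2),"pos",s["tool_pos"].round(4),"yaw_y",np.degrees(np.arctan2(M[1,1],M[0,1])).round(2),"z",M[:,2].round(4),"q",s["qpos"].round(2),"F",s["force"].round(1),"w",round(s["grip_width"],4),"g",round(s["grasp_force"],1))
if len(sys.argv)>3: print("delta units",(M.T@(np.array(sys.argv[1:4],float)-s["tool_pos"])/.8).round(4))
E
python3 st.py .4465 -.0165 .151
```

```text
3.1 pos [ 0.4408 -0.0212  0.2483] yaw_y -138.77 z [ 1.e-04  0.e+00 -1.e+00] q [-0.11 -0.41  1.91  0.    1.64  2.32] F [-0.1 -0.4  0.3] w 0.0511 g 0.0
delta units [ 0.0003 -0.0092  0.1217]
```

Emit:
arm_command(deltas=[[0,-0.009,0.02,0,0,0,0.2],[0,0,0.03,0,0,0,0.2],[0,0,0.03,0,0,0,0.2],[0,0,0.02,0,0,0,0.2],[0,0,0.015,0,0,0,0.2],[0,0,0.005,0,0,0,0.2],[0,0,0,0,0,0,0.2],[0,0,0,0,0,0,0.2]])

```text
t: 4.1
tool_pos: [0.4465, -0.0165, 0.153]
orientation: [0.911, -0.413, 0.0, -0.0]
force: [0.8, 0.7, 0.0]
grip_width: 0.0514
grasp_force: 0.0
```

Emit:
arm_command(deltas=[[0,0,0,0,0,0,-1],[0,0,0,0,0,0,-1],[0,0,0,0,0,0,-1],[0,0,0,0,0,0,-1],[0,0,0,0,0,0,-1],[0,0,0,0,0,0,-1],[0,0,0,0,0,0,-1],[0,0,0,0,0,0,-1]])

```text
t: 5.1
tool_pos: [0.4475, -0.0155, 0.153]
orientation: [0.911, -0.413, 0.001, -0.002]
force: [14.9, 12.4, -0.7]
grip_width: 0.0149
grasp_force: 62.5
```

```bash
python3 st.py
```

```text
5.1 pos [ 0.4475 -0.0155  0.153 ] yaw_y -138.76 z [ 0.0038  0.0022 -1.    ] q [-0.09 -0.36  2.03  0.    1.47  2.33] F [14.9 12.4 -0.7] w 0.0149 g 62.5
```

Emit:
arm_command(deltas=[[0,-0.0018,0,0,0,0,-1],[0,0,0,0,0,0,-1],[0,0,0,0,0,-0.06,-1],[0,0,0,0,0,-0.1,-1],[0,0,0,0,0,-0.1,-1],[0,0,0,0,0,-0.1,-1],[0,0,0,0,0,-0.1,-1],[0,0,0,0,0,-0.04,-1]])

```text
t: 6.1
tool_pos: [0.4471, -0.0165, 0.1529]
orientation: [0.987, -0.162, 0.0, 0.001]
force: [-5.6, -12.0, 6.5]
grip_width: 0.015
grasp_force: 64.2
```

```bash
python3 st.py .4475 -.0155 .153; python3 m.py 1
```

```text
6.1 pos [ 0.4471 -0.0165  0.1529] yaw_y -108.7 z [-3.0e-04 -2.4e-03 -1.0e+00] q [-0.09 -0.36  2.03 -0.    1.47  1.8 ] F [ -5.6 -12.    6.5] w 0.015 g 64.2
delta units [ 0.0001 -0.0013 -0.0002]
scene bar 47 [ 0.4452 -0.0095] med z 0.1634 axis 155.8
scene paddle [0.3646 0.1391] [0.0452 0.0652] 58.131187438964844
scene lever 602 [0.5033 0.0585] dir 148.7 paddle-m dir 149.8 axis est [ 0.4459 -0.0158] z 0.152
scene lid 0.5313 -0.0441 R 0.0333 z 0.1185 r 0.0884 ang -17.5
scene lid 0.4179 -0.0986 R 0.0328 z 0.1064 r 0.0862 ang -109.7
scene lid 0.4756 0.0746 R 0.0301 z 0.1073 r 0.0965 ang 72.7
scene lid 0.3606 0.0133 R 0.0324 z 0.1086 r 0.0917 ang 160.4m.py:10: RuntimeWarning: Mean of empty slice.
  q=P[w][:,:2]; m=q.mean(0); v=np.linalg.svd(q-m)[2][0]
  ret = um.true_divide(
Traceback (most recent call last):
  File "m.py", line 33, in <module>
    run(cs)
    ~~~^^^^
  File "m.py", line 11, in run
    print(n,"bar",len(q),((q.max(0)+q.min(0))/2).round(4),"med z",np.median(P[w][:,2]).round(4),"axis",ang(v).round(1))
                           ~~~~~^^^
ValueError: zero-size array to reduction operation maximum which has no identity
```

Emit:
arm_command(deltas=[[0,0.0012,0,0,0,0,-1],[0,0,0,0,0,-0.06,-1],[0,0,0,0,0,-0.11,-1],[0,0,0,0,0,-0.11,-1],[0,0,0,0,0,-0.11,-1],[0,0,0,0,0,-0.11,-1],[0,0,0,0,0,-0.11,-1],[0,0,0,0,0,-0.05,-1]])

```text
t: 7.2
tool_pos: [0.4471, -0.0181, 0.1529]
orientation: [0.983, 0.181, -0.0, 0.002]
force: [-1.4, -19.5, 4.9]
grip_width: 0.0153
grasp_force: 63.8
```

```bash
python3 st.py .4475 -.0155 .153
```

```text
7.2 pos [ 0.4471 -0.0181  0.1529] yaw_y -69.1 z [ 7.0e-04 -3.9e-03 -1.0e+00] q [-0.1  -0.36  2.03 -0.    1.47  1.11] F [ -1.4 -19.5   4.9] w 0.0153 g 63.8
delta units [ 0.0016 -0.0029 -0.0001]
```

Emit:
arm_command(deltas=[[-0.0007,0.0016,0,0,0,0,-1],[0,0,0,0,0,-0.08,-1],[0,0,0,0,0,-0.12,-1],[0,0,0,0,0,-0.12,-1],[0,0,0,0,0,-0.12,-1],[0,0,0,0,0,-0.11,-1],[0,0,0,0,0,-0.08,-1],[0,0,0,0,0,0,-1]])

```text
t: 8.2
tool_pos: [0.4481, -0.0193, 0.1529]
orientation: [0.872, 0.49, 0.001, 0.002]
force: [13.2, -17.6, -1.7]
grip_width: 0.0152
grasp_force: 64.1
```

```bash
sed -i 's/    q=P\[w\]\[:,:2\]; m=q.mean/    if w.sum()<5: w|=True\n&/' m.py; python3 st.py .4475 -.0155 .153; sed -i '/w|=True/s/.*/    if w.sum()<5: w[:5,:5]=True/' m.py; python3 m.py 2
```

```text
8.2 pos [ 0.4481 -0.0193  0.1529] yaw_y -31.37 z [ 0.0037 -0.0035 -1.    ] q [-0.1  -0.36  2.03 -0.    1.47  0.45] F [ 13.2 -17.6  -1.7] w 0.0152 g 64.1
delta units [ 0.0037 -0.0031 -0.0002]
scene bar 49 [ 0.4565 -0.    ] med z 0.1627 axis 64.1
scene paddle [0.3643 0.1386] [0.0474 0.0664] 56.86808395385742
scene lever 599 [0.5032 0.0582] dir 148.7 paddle-m dir 149.9 axis est [ 0.4458 -0.0162] z 0.152
scene lid 0.5241 -0.0586 R 0.0323 z 0.1066 r 0.0874 ang -28.1
scene lid 0.3996 -0.0919 R 0.0336 z 0.1064 r 0.0882 ang -122.5
scene lid 0.4953 0.0678 R 0.0303 z 0.1184 r 0.0981 ang 60.5
scene lid 0.3691 0.0295 R 0.0334 z 0.1087 r 0.091 ang 148.9
top bar 25 [0.7184 1.0651] med z 0.1349 axis -168.9
top paddle [0.3648 0.1573] [0.0127 0.0403] 83.4919204711914
top lever 186 [0.5841 0.0072] dir 149.9 paddle-m dir 145.6 axis est [0.4494 0.0043] z 0.156
top lid 0.5262 -0.0627 R 0.0312 z 0.1087 r 0.0912 ang -29.7
top lid 0.3808 0.0323 R 0.0282 z 0.1086 r 0.0828 ang 143.1
top lid 0.4023 -0.0939 R 0.0309 z 0.1093 r 0.0886 ang -120.3
```

Emit:
arm_command(deltas=[[-0.0007,0.0018,0,0,0,0,-1],[0,0,0,0,0,0,-1],[0,0,0,0,0,0,0],[0,0,0,0,0,0,0],[0,0,0,0,0,0,0],[0,0,-0.03,0,0,0,0],[0,0,-0.05,0,0,0,0],[0,0,-0.06,0,0,0,0]])

```text
t: 9.3
tool_pos: [0.4475, -0.0189, 0.2649]
orientation: [0.872, 0.489, -0.001, -0.0]
force: [0.7, -0.6, -0.3]
grip_width: 0.0425
grasp_force: 0.0
```

```bash
python3 st.py .365 .138 .25; python3 m.py 3
```

```text
9.3 pos [ 0.4475 -0.0189  0.2649] yaw_y -31.39 z [-1.4e-03  2.0e-04 -1.0e+00] q [-0.1  -0.4   1.88  0.    1.66  0.45] F [ 0.7 -0.6 -0.3] w 0.0425 g 0.0
delta units [ 0.1137 -0.1901  0.0188]
scene bar 118 [ 0.4476 -0.0132] med z 0.1633 axis 59.0
scene paddle [0.3636 0.1387] [0.0475 0.0654] 59.89451217651367
scene lever 602 [0.5022 0.0588] dir 148.6 paddle-m dir 150.1 axis est [ 0.4447 -0.0163] z 0.153
scene lid 0.5238 -0.0604 R 0.0331 z 0.1062 r 0.088 ang -29.2
scene lid 0.3988 -0.0934 R 0.0326 z 0.1066 r 0.0899 ang -122.4
scene lid 0.4906 0.0671 R 0.0325 z 0.1178 r 0.0952 ang 62.7
scene lid 0.3679 0.0291 R 0.0329 z 0.1084 r 0.0918 ang 149.5
top bar 21 [ 0.4348 -0.042 ] med z 0.1666 axis -138.2
top paddle [0.3802 0.1142] [0.0178 0.0176] 85.6573257446289
top lever 215 [0.438  0.0922] dir 153.1 paddle-m dir 159.2 axis est [ 0.4734 -0.0339] z 0.155
top lid 0.5268 -0.0628 R 0.0307 z 0.109 r 0.0918 ang -29.6
top lid 0.384 0.0418 R 0.0195 z 0.1094 r 0.0865 ang 136.7
top lid 0.4032 -0.0942 R 0.0308 z 0.1086 r 0.0883 ang -119.7
```

Emit:
arm_command(deltas=[[0.0284,-0.0475,0,0,0,0,-1],[0.0284,-0.0475,0,0,0,0,-1],[0.0284,-0.0475,0,0,0,0,-1],[0.0284,-0.0475,0,0,0,0,-1],[0,0,0.03,0,0,0,-1],[0,0,0.03,0,0,0,-1],[0,0,0.03,0,0,0,-1],[0,0,0,0,0,0,-1]])

```text
t: 10.4
tool_pos: [0.3647, 0.1376, 0.1906]
orientation: [0.872, 0.489, -0.001, -0.0]
force: [-0.1, -0.6, 0.4]
grip_width: -0.0002
grasp_force: 0.0
```

```bash
python3 st.py .365 .138 .171
python3 - <<'E'
from plant import viewer
import cv2
a=viewer.camera("scene")["image"];b=viewer.camera("top")["image"]
cv2.imwrite("pics/press.png",cv2.resize(a[165:285,190:350],None,fx=4,fy=4,interpolation=2))
E
```

```text
10.4 pos [0.3647 0.1376 0.1906] yaw_y -31.39 z [-2.8e-03 -8.0e-04 -1.0e+00] q [ 0.3  -0.53  2.08  0.    1.59  0.84] F [-0.1 -0.6  0.4] w -0.0002 g 0.0
delta units [0.0007 0.0001 0.0245]
```

View pics/press.png

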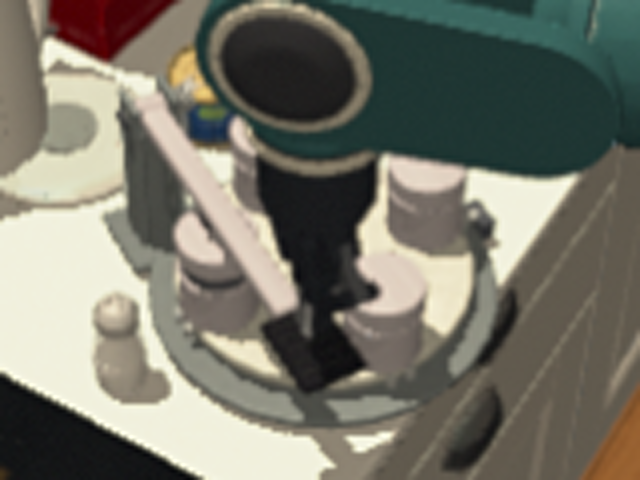

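The picture shows the closed fingertips at (308,330) above the paddle (312,350), with the proud tin (gap at 235,265) under the lever. I'll press slowly.

Emit:
arm_command(deltas=[[0,0,0.02,0,0,0,-1],[0,0,0.005,0,0,0,-1],[0,0,0.005,0,0,0,-1],[0,0,0.005,0,0,0,-1],[0,0,0.005,0,0,0,-1],[0,0,0.005,0,0,0,-1],[0,0,0.005,0,0,0,-1],[0,0,0.005,0,0,0,-1]])

```text
t: 11.5
tool_pos: [0.3658, 0.1377, 0.1486]
orientation: [0.872, 0.489, 0.0, 0.0]
force: [0.4, -3.2, 7.7]
grip_width: 0.0001
grasp_force: 3.4
```

Emit:
arm_command(deltas=[[0,0,0.004,0,0,0,-1],[0,0,0.003,0,0,0,-1],[0,0,0.003,0,0,0,-1],[0,0,0.002,0,0,0,-1],[0,0,0.002,0,0,0,-1],[0,0,0.001,0,0,0,-1],[0,0,0,0,0,0,-1],[0,0,0,0,0,0,-1]])

```text
t: 12.5
tool_pos: [0.3661, 0.1376, 0.137]
orientation: [0.872, 0.489, 0.001, 0.001]
force: [3.4, -2.0, 6.6]
grip_width: -0.0002
grasp_force: 3.2
```

```bash
python3 st.py .365 .138 .130
```

```text
12.5 pos [0.3661 0.1376 0.137 ] yaw_y -31.41 z [ 2.2e-03 -1.0e-04 -1.0e+00] q [ 0.29 -0.5   2.15 -0.    1.49  0.84] F [ 3.4 -2.   6.6] w -0.0002 g 3.2
delta units [-0.0003 -0.0015  0.0087]
```

Emit:
arm_command(deltas=[[0,0,0.002,0,0,0,-1],[0,0,0.002,0,0,0,-1],[0,0,0.001,0,0,0,-1],[0,0,0.001,0,0,0,-1],[0,0,0.0005,0,0,0,-1],[0,0,0,0,0,0,-1],[0,0,0,0,0,0,-1],[0,0,0,0,0,0,-1]])

```text
t: 13.5
tool_pos: [0.3662, 0.1377, 0.1319]
orientation: [0.872, 0.489, 0.001, 0.001]
force: [3.7, -2.1, 8.0]
grip_width: -0.0002
grasp_force: 3.4
```

Emit:
arm_command(deltas=[[0,0,0.001,0,0,0,-1],[0,0,0,0,0,0,-1],[0,0,0.001,0,0,0,-1],[0,0,0,0,0,0,-1],[0,0,0,0,0,0,-1],[0,0,0,0,0,0,-1],[0,0,0,0,0,0,-1],[0,0,0,0,0,0,-1]])

```text
t: 14.5
tool_pos: [0.3663, 0.1377, 0.1303]
orientation: [0.872, 0.489, 0.001, 0.001]
force: [2.9, -2.5, 8.1]
grip_width: 0.0003
grasp_force: 3.5
```

Emit:
arm_command(deltas=[[0,0,0.001,0,0,0,-1],[0,0,0,0,0,0,-1],[0,0,0,0,0,0,-1],[0,0,0,0,0,0,-1],[0,0,0,0,0,0,-1],[0,0,0,0,0,0,-1],[0,0,0,0,0,0,-1],[0,0,0,0,0,0,-1]])

```text
t: 15.5
tool_pos: [0.3662, 0.1377, 0.1295]
orientation: [0.872, 0.489, 0.001, 0.001]
force: [2.6, -1.8, 7.9]
grip_width: 0.0004
grasp_force: 3.5
```

Emit:
arm_command(deltas=[[0,0,0.0007,0,0,0,-1],[0,0,0,0,0,0,-1],[0,0,0,0,0,0,-1],[0,0,0,0,0,0,-1],[0,0,0,0,0,0,-1],[0,0,0,0,0,0,-1],[0,0,0,0,0,0,-1],[0,0,0,0,0,0,-1]])

```text
t: 16.5
tool_pos: [0.3663, 0.1377, 0.129]
orientation: [0.872, 0.489, 0.001, 0.001]
force: [3.5, -2.2, 8.0]
grip_width: 0.0001
grasp_force: 3.9
```

Emit:
arm_command(deltas=[[0,0,0.0007,0,0,0,-1],[0,0,0,0,0,0,-1],[0,0,0,0,0,0,-1],[0,0,0,0,0,0,-1],[0,0,0,0,0,0,-1],[0,0,0,0,0,0,-1],[0,0,0,0,0,0,-1],[0,0,0,0,0,0,-1]])

```text
t: 17.5
tool_pos: [0.3664, 0.1377, 0.1287]
orientation: [0.872, 0.489, 0.001, 0.001]
force: [1.7, -3.0, 11.4]
grip_width: 0.0
grasp_force: 5.3
```

Emit:
arm_command(deltas=[[0,0,0.0007,0,0,0,-1],[0,0,0,0,0,0,-1],[0,0,0,0,0,0,-1],[0,0,0,0,0,0,-1],[0,0,0,0,0,0,-1],[0,0,0,0,0,0,-1],[0,0,0,0,0,0,-1],[0,0,0,0,0,0,-1]])

```text
t: 18.5
tool_pos: [0.3665, 0.1377, 0.1285]
orientation: [0.872, 0.489, 0.001, 0.001]
force: [0.7, -3.5, 14.0]
grip_width: -0.0001
grasp_force: 6.7
```

Run:
```python
from plant import viewer
import cv2,numpy as np
from h import *
c=viewer.camera("scene");P=cloud(c);hsv=cv2.cvtColor(c["image"],cv2.COLOR_BGR2HSV)
# lever bar profile along its length (top face), and front paddle
a=np.radians(148.7);y=np.array([np.cos(a),np.sin(a)]);x=np.array([y[1],-y[0]])
q=P-np.array([.4465,-.0165,0]);X=q[...,:2]@x;Y=q[...,:2]@y
for lo in range(-100,190,15):
    w=(abs(X-.09)<.008)&(Y>lo/1e3)&(Y<lo/1e3+.015)&(P[...,2]>.09)&(P[...,2]<.19)
    if w.sum()>3: print(lo+7,w.sum(),np.median(P[w][:,2]).round(4),np.percentile(P[w][:,2],80).round(4))
cv2.imwrite("pics/down.png",cv2.resize(c["image"][165:285,190:350],None,fx=4,fy=4,interpolation=2))
```

```text
-93 19 0.1498 0.1507
-78 20 0.147 0.1487
-63 20 0.1454 0.148
-48 22 0.1419 0.1429
-33 23 0.1394 0.1423
-18 23 0.1372 0.1394
-3 27 0.1341 0.1371
12 24 0.1314 0.1336
27 33 0.1301 0.1323
42 27 0.1275 0.1292
57 22 0.1269 0.1286
72 26 0.1249 0.1271
87 21 0.1201 0.1234
102 21 0.1204 0.1213
117 17 0.1152 0.1178
132 6 0.1139 0.1162
162 78 0.127 0.1642
177 21 0.1042 0.1063
```

View pics/down.png

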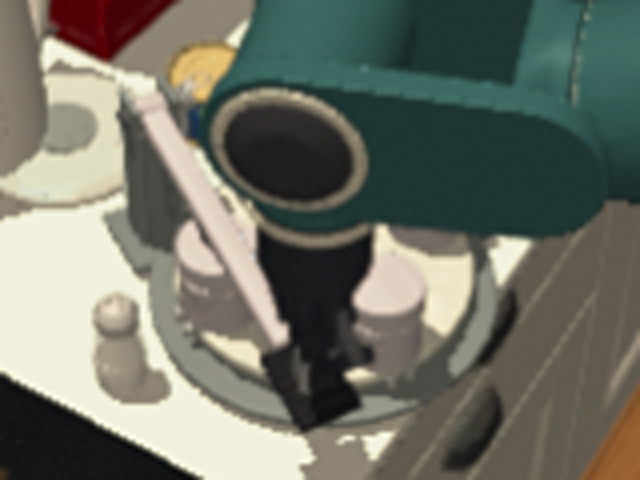

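The picture shows the lever tilted about 0.16 rad, the lid gap near (210,285) closed, and the force rising at the stop. I'll lift slowly so the lever comes up with the fingers.

Emit:
arm_command(deltas=[[0,0,-0.005,0,0,0,-1],[0,0,-0.008,0,0,0,-1],[0,0,-0.008,0,0,0,-1],[0,0,-0.008,0,0,0,-1],[0,0,-0.008,0,0,0,-1],[0,0,-0.01,0,0,0,-1],[0,0,-0.01,0,0,0,-1],[0,0,-0.01,0,0,0,-1]])

```text
t: 19.55
tool_pos: [0.3655, 0.1376, 0.1811]
orientation: [0.872, 0.489, -0.0, 0.0]
force: [0.4, 0.1, 0.4]
grip_width: 0.0003
grasp_force: 0.0
```

Emit:
arm_command(deltas=[[0,0,-0.05,0,0,0,-1],[0,0,-0.06,0,0,0,-1],[0,-0.05,-0.02,0,0,0,-1],[0,-0.05,0,0,0,0,-1],[0,0,0,0,0,0,-1],[0,0,0,0,0,0,-1],[0,0,0,0,0,0,-1],[0,0,0,0,0,0,-1]])

```text
t: 20.55
tool_pos: [0.2976, 0.1791, 0.2844]
orientation: [0.872, 0.489, -0.0, 0.0]
force: [-0.4, -0.0, 0.2]
grip_width: -0.0002
grasp_force: 0.0
```

```bash
python3 st.py; python3 m.py 5 | grep scene
python3 - <<'E'
import cv2
cv2.imwrite("pics/endc.png",cv2.resize(cv2.imread("pics/scene5.png")[165:285,190:350],None,fx=4,fy=4,interpolation=2))
E
```

```text
20.55 pos [0.2976 0.1791 0.2844] yaw_y -31.46 z [-6.e-04 -4.e-04 -1.e+00] q [ 0.47 -0.65  2.   -0.    1.79  1.02] F [-0.4 -0.   0.2] w -0.0002 g 0.0
scene bar 47 [0.4574 0.0041] med z 0.1635 axis 60.1
scene paddle [0.3645 0.1398] [0.0457 0.0647] 58.8287353515625
scene lever 605 [0.5028 0.0586] dir 148.6 paddle-m dir 149.6 axis est [ 0.4457 -0.0151] z 0.152
scene lid 0.5217 -0.0612 R 0.0338 z 0.106 r 0.0866 ang -30.3
scene lid 0.4934 0.0635 R 0.0305 z 0.1071 r 0.0934 ang 60.2
```

View pics/endc.png

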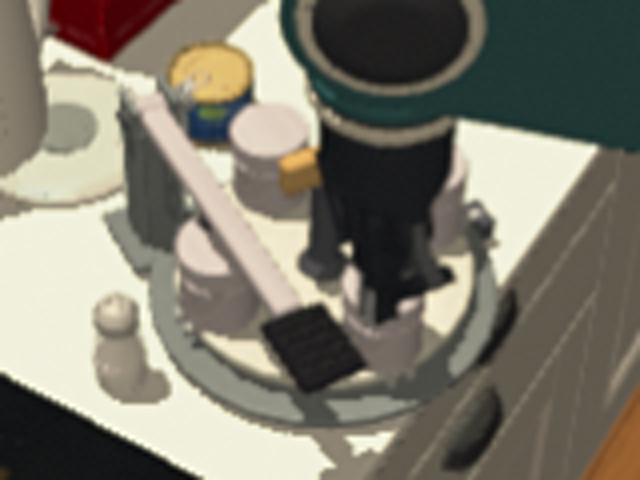

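The lever is back up with the paddle at (312,350). The station lid at (215,250) sits at 0.107 m in the scene view, so it is home. The gripper is clear of everything.

```bash
python3 -c "
from plant import robot
print(robot.finish_job())"
```

```text
the job is handed in; nothing more can be done
None
```

I turned the proud-lidded tin into its click stop and pressed its lid home (lid top about 107 mm, was 118 mm in the same view). The lever sprang back up, and I handed in the job with the arm clear; the hand-in gave no verdict.

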